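# Open the double-door bench cabinet

## Robot

A 6-joint arm with a two-finger parallel gripper is mounted at the origin on a cart in front of the work surface, level with it; the furniture and walls round the work are solid. World frame = base frame: x ahead of the robot, y to its left, z up, the work surface at z = 0. Lengths are in m, angles in rad, forces in N, time in s.
With the tool pointing down it reaches from about 0.425 to 0.95 m from the base axis. Payload 3.5 kg.
Tool frame: the origin (TCP) lies midway between the tips of the shut fingers; the grasp point (between the pads) lies 19 mm behind it; z points along the fingers, y is the line along which they close (so a half turn about z gives the same grasp; the last joint's range is limited). The gripper opens to 85 mm and grips with 20 to 120 N. Pads are 22 mm wide; open, the fingers measure 114 mm over their backs; the gripper's body (76 mm by 85 mm) begins 54 mm behind the grasp point. The pads swing forward as they close: fully open they stand 13 mm farther back than shut.
Start: joints at [1.136, 0.286, 1.577, -0, 1.279, -0.15], TCP at [0.19, 0.648, 0.231] pointing down, gripper open.
Joint ranges: [-2.77, 2.77], [-0.9, 2.22], [0.21, 2.48], [-1.53, 4.67], [0.24, 2.81], [-2.84, 2.84]. Speed limits (rad/s): [2.79, 2.79, 3.14, 3.14, 3.14, 3.14].

## Interface

Orientations are given as a unit quaternion [x, y, z, w].
In Python, from plant import ctrl gives the robot as it stands.
- The arm moves only by the tool send_rows, never from a script. Its argument "series" is a list that holds one entry, the list of rows, each a list of 7 numbers: the shift along the tool's x, y, z in cm, then the turn, a rotation vector about the tool's x, y, z in rad, then the opening, from -1 (shut) to 1 (fully open). In form: [[[x, y, z, rx, ry, rz, jaw], ...]]. A call has 1 to 10 rows; each row shifts and turns the commanded pose from where the row before left it, along the tool's axes as they then stand; what a row does not reach is not made up. A row lasts 1/8 s, in which the tool goes at most 62.5 mm and 10.7 degrees, less where a joint would pass 70% of its speed; a pose out of reach is approached as far as the arm can. A call is refused whole if a number of a shift passes 6.25 or a number of a turn 0.188, either way. A call with a gripper value outside its range is refused whole. The fingers move at their own pace and stop on an object; "force" is the grip in N (left out, the last holds). Time passes only in rows, so rows that do not move let the fingers close. It gives the time, the measured TCP pose, the force, the opening and the grip force at its end, in the units of the state.
- ctrl.get_state(): the state, without advancing time (a new reading comes with each control period).
- ctrl.read_camera(name): name is "scene" or "top"; returns a dict with "img" (400x640x3 uint8, red, green, blue), "fx", "fy", "cx", "cy" (pixels), "R" (3x3) and "t" (3): a world point X has camera coordinates R X + t. Camera axes: x right, y down, z forward; pixel columns grow to the right and rows downward; lengths in m; the calibration is good to about 2 mm. A picture is of the moment at which its call begins. There is no depth.
- ctrl.sign_off(): hands the job in; it is judged then, once.
The state is a dict: "time": time; "qpos": joint angles; "dq": joint speeds; "joint_efforts": joint torques, N m; "eef_pos": TCP position; "tcp_rot": TCP orientation; "contact_force": force on the tool from outside, world axes, zero at the start; "wrist_torque": the same for the moment, N m; "opening": opening from 0.0 (shut) to 1.0 (fully open); "finger_force": force on a finger pad.
Only numpy, scipy, OpenCV 4.12 (cv2) and the standard library are available. Lean on these libraries where they do the work, as an engineer would, in place of code of your own. Each camera call takes 0.05 s, during which the arm holds its last target. There are 200 camera calls.

## Task

Open up the small double-door cabinet on the bench: turn the turn button level, swing the left leaf that it holds wide open first, then free and swing open the right leaf that lies under its cover strip. Leave both leaves standing straight out from the cabinet or a little further, without forcing a leaf that is still held, and leave the loose tools on the bench where they lie.

Things in the scene. Friction and masses are not known exactly. Their poses are not given: they have to be found in the camera images.
- cabinet: wooden cabinet with two door leaves, 150 deep (x), 380 wide (y), 200 mm high, fixed to the bench. Origin: centre of its underside; x to its back, y to its left as the robot sees it, z up. Front plane at x = -75 mm; a 26 mm fascia runs above the leaves, which meet at y = 0. Tin, jar and pulley inside are fixed.
- latch (a joint): steel turn button on the fascia above the left leaf, pivoted about the cabinet's x at y = +22, z = 186 mm of its frame. 0 = upright: its lower arm (26 mm) hangs before the left leaf's upper edge and holds it shut. Positive = upper arm gone to the right (-y); turns either way to stops at 1.6, stays where left (0.03 N m). Leaf clear from 1.3 either way; 1.57 = level.
- latch_end (a point): tip of the turn button's upper arm, 35 mm from the pivot (upright it is 221 mm above the bench, 21 mm over the cabinet top). The button is a flat bar 14 mm wide and 8 mm thick, 3 to 11 mm before the front plane; the tip lies at the middle of its thickness.
- latched_leaf (a joint): left (+y) door leaf, 175 wide, 14 thick, 137 mm high (z 35 to 172), hinged upright at its outer edge in the cabinet's front plane. 0 = shut, grows as it swings out to the robot, stop at 1.75; 1.57 = straight out. Stays where left (0.08 N m). Held by the turn button. A steel cover strip along its free edge, 7.5 mm proud, reaches 16 mm over the right leaf's face.
- latched_leaf_bar (a point): mid-point of the left (latched) leaf's bow pull: level bar, 10 mm thick, 80 mm between its standoffs, parallel to the leaf, 150 mm above the bench, 75 mm from the hinge line, its middle 45 mm before the leaf's face: 40 mm clear gap, open from above (cabinet top behind is 200 high). Turns with the leaf: +x to the leaf's face, -y to the free edge, z up.
- latched_leaf_hinge (a point): point on the left leaf's hinge line, 150 mm above the bench; in the cabinet's frame x = -75 mm, y = +177 mm. It turns with the leaf.
- covered_leaf (a joint): right (-y) door leaf, 175 wide, 14 thick, 137 mm high (z 35 to 172), hinged upright at its outer edge in the cabinet's front plane. 0 = shut, grows as it swings out to the robot, stop at 1.75; 1.57 = straight out. Stays where left (0.08 N m). Its free edge lies under the left leaf's cover strip, so it opens only once the left leaf is away; no latch.
- covered_leaf_bar (a point): mid-point of the right (covered) leaf's bow pull: level bar, 10 mm thick, 80 mm between its standoffs, parallel to the leaf, 150 mm above the bench, 75 mm from the hinge line, its middle 45 mm before the leaf's face: 40 mm clear gap, open from above (cabinet top behind is 200 high). Turns with the leaf: +x to the leaf's face, +y to the free edge, z up.
- covered_leaf_hinge (a point): point on the right leaf's hinge line, 150 mm above the bench; in the cabinet's frame x = -75 mm, y = -177 mm. It turns with the leaf.
- mallet: loose wooden mallet lying at the left, 101x231x61 mm, origin under its middle.
- spanner: loose steel spanner lying flat before the cabinet, 34x167x7 mm, origin under its middle.
- washer_big: loose rusty washer lying before the cabinet, 45 mm across, 8 thick, origin under its middle.
- pincers: loose rusty pincers lying flat before the cabinet, 44x151x14 mm, origin under their middle.
- folding_rule: loose yellow folded rule lying before the cabinet, 16x158x11 mm, origin under its middle.
- wood_block: loose reddish wooden block at the right, 30x58x42 mm, origin under its middle.

How it is judged:
By the outcome, as a careful person would: the job done as asked, in the order asked, and still so for the second after the job is handed in, with the robot touching nothing.
It also fails if it takes over 54 s, if anything falls off the work surface, if the arm or the gripper's body presses on something with over 40 N, if the wrist force passes 120 N, or if a joint passes its speed limit or range.

## Working session

There is one attempt and no reset: what is moved stays moved. The work goes in short steps, Python scripts to look and compute and a tool call to move; the robot and the scene stay as the last step left them, time stands still between calls to the robot, and variables do not carry over. Pictures are saved under pics/ and viewed, at most 10 in all, crops included, and the job is handed in when it is done.

Besides the shell and the picture viewer there is one more tool, called after "Request:" as name([rows], argument=value, ...), one row to a line, values as JSON. send_rows: Moves the arm, as the interface text tells. Its arguments: {"type":"object","properties":{"series":{"type":"array"},"force":{"type":"number"}},"required":["series"]}

```bash
mkdir -p pics; ls
python3 - <<'E'
from plant import ctrl
import cv2,numpy as np
s=ctrl.get_state();print(s)
for n in("scene","top"):
    c=ctrl.read_camera(n);cv2.imwrite(f"pics/{n}0.png",c["img"][:,:,::-1])
    print(n,c["fx"],c["fy"],c["cx"],c["cy"],c["R"],c["t"])
    np.savez(f"{n}0.npz",**c)
E
```

```text
pics
{'time': 0.0, 'qpos': array([ 1.13602336e+00,  2.87209879e-01,  1.57816709e+00,  7.20006039e-06,
        1.27860826e+00, -1.49989774e-01]), 'dq': array([-0.00023892,  0.00104792,  0.00200876,  0.00170508,  0.00022409,
       -0.00091181]), 'joint_efforts': array([ 7.56440950e-04, -4.05992639e+01, -2.92619956e+01, -8.47392539e-05,
        5.99152714e-03, -2.72431225e-05]), 'eef_pos': array([0.18932516, 0.64722278, 0.22992307]), 'tcp_rot': array([ 1.41911838e-01,  9.89878578e-01, -1.14452366e-03, -3.48109796e-04]), 'contact_force': array([ 0.41992747, -0.20029458, -0.01064383]), 'wrist_torque': array([ 0.00461875, -0.03506613,  0.00779569]), 'finger_force': 0.0, 'opening': 1.0015035493210502}
scene 437.7921755963418 437.7921755963418 314.7036474810691 199.26218959177803 [[ 0.68450683 -0.72874453  0.01954016]
 [-0.54086627 -0.52564012 -0.65663242]
 [ 0.48878838  0.43890076 -0.75395759]] [-0.39387425  0.39882287  1.15679971]
top 449.7856771546725 449.7856771546725 320.0220359634406 198.64497948872022 [[ 0.00524756 -0.99998073 -0.00331568]
 [-0.87769843 -0.00301695 -0.47920388]
 [ 0.47918464  0.00542481 -0.87769736]] [-0.02789815  0.52732703  1.56907846]
```

View pics/scene0.png

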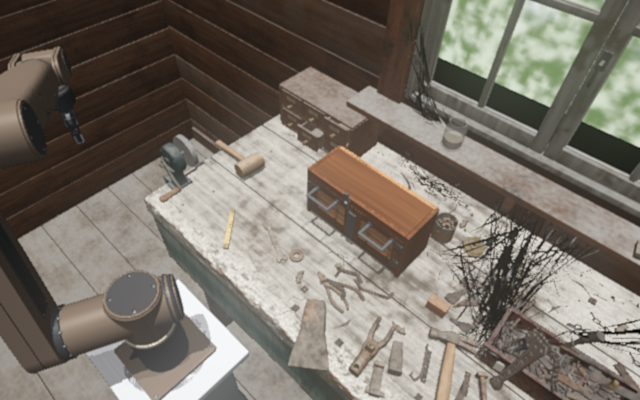

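View pics/top0.png

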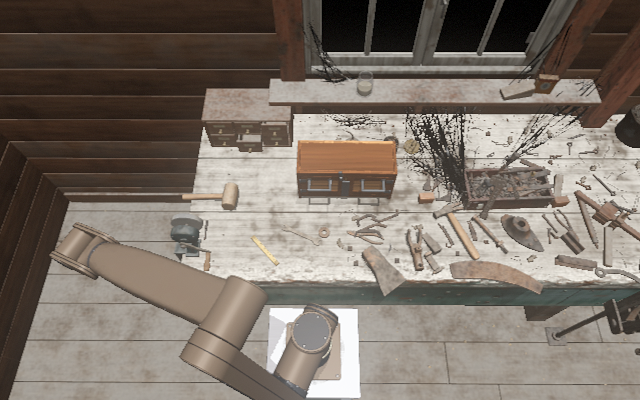

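The scene view shows the cabinet top as an orange quad around (307–438, 147–240). In the top view it spans (297–397, 141–172), with the turn button near (346,180). I'll fit the quad from both views at z=0.2.

```bash
cat > h.py <<'E'
import numpy as np,cv2
def ray(c,p,z):
    d=c["R"].T@np.array([(p[0]-c["cx"])/c["fx"],(p[1]-c["cy"])/c["fy"],1]);o=-c["R"].T@c["t"]
    return o+d*(z-o[2])/d[2]
def proj(c,X):
    q=c["R"]@np.asarray(X)+c["t"];return np.array([c["fx"]*q[0]/q[2]+c["cx"],c["fy"]*q[1]/q[2]+c["cy"]])
E
python3 - <<'E'
from h import *
for n,roi in(("scene",(300,140,445,250)),("top",(290,135,405,180))):
    c=dict(np.load(f"{n}0.npz"));im=c["img"]
    hsv=cv2.cvtColor(im,cv2.COLOR_RGB2HSV)
    x0,y0,x1,y1=roi
    m=np.zeros(im.shape[:2],np.uint8)
    m[y0:y1,x0:x1]=cv2.inRange(hsv,(4,110,110),(18,255,255))[y0:y1,x0:x1]
    m=cv2.morphologyEx(m,cv2.MORPH_OPEN,np.ones((4,4)))
    m=cv2.morphologyEx(m,cv2.MORPH_CLOSE,np.ones((4,4)))
    ct=max(cv2.findContours(m,0,2)[0],key=cv2.contourArea)
    P=np.array([ray(c,p,.2)[:2] for p in ct[:,0].astype(float)],np.float32)
    (cx,cy),wh,a=cv2.minAreaRect(P);print(n,cv2.contourArea(ct),cx,cy,wh,a)
    print(cv2.boxPoints(((cx,cy),wh,a)))
    x0,y0,x1,y1=roi
    v=cv2.resize(im[y0-5:y1+50,x0-5:x1+5],None,fx=4,fy=4,interpolation=2)[:590,:800]
    cv2.drawContours(v,[((ct-[x0-5,y0-5])*4)],-1,(0,255,0),1)
    cv2.imwrite(f"pics/c{n}.png",v[:,:,::-1])
E
```

```text
scene 4460.5 0.6718194484710693 -0.13355982303619385 (0.3752938508987427, 0.1455882340669632) 89.13175964355469
[[ 0.5961903  -0.32008213]
 [ 0.74176174 -0.32228827]
 [ 0.7474486   0.05296248]
 [ 0.60187715  0.05516863]]
top 2973.5 0.6651135087013245 -0.13320976495742798 (0.3742685317993164, 0.1457349807024002) 89.17512512207031
[[ 0.58955956 -0.31927562]
 [ 0.73527944 -0.32137364]
 [ 0.74066746  0.05285609]
 [ 0.5949476   0.05495411]]
```

View pics/cscene.png

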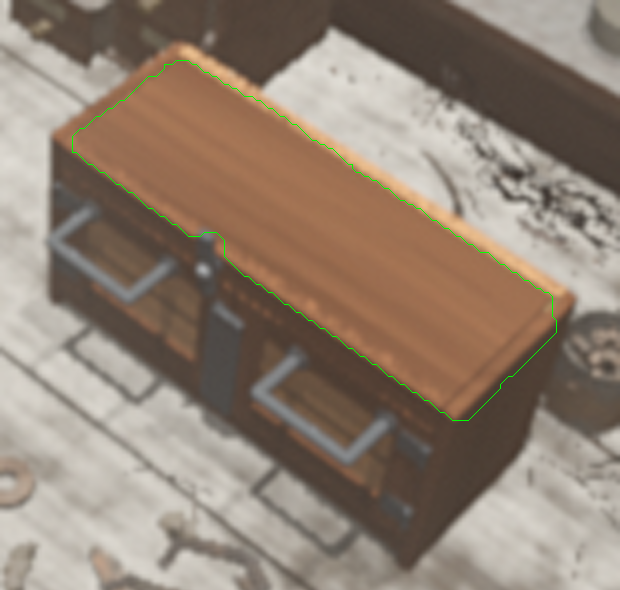

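View pics/ctop.png

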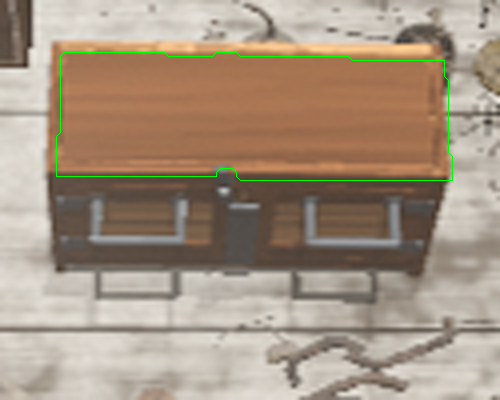

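Corners of the top in crop pixels are clear: scene (53,135),(180,43),(573,297),(460,418), top (52,42),(440,42),(50,176),(450,180). The bars are clear too: scene (52,242)-(128,297) and (258,392)-(350,458), top (92,240)-(184,240) and (305,242)-(400,242). I'll triangulate these.

Run:
```python
from h import *
from scipy.optimize import least_squares
S=dict(np.load("scene0.npz"));T=dict(np.load("top0.npz"))
u=lambda p,o:(np.array(p)+.5)/4-.5+o
ps={"FL":((53,135),(50,176)),"BL":((180,43),(52,42)),"BR":((573,297),(440,42)),"FR":((460,418),(450,180)),
"lbo":((52,242),(92,240)),"lbi":((128,297),(184,240)),"rbi":((258,392),(305,242)),"rbo":((350,458),(400,242))}
loc={"FL":(-.075,.19,.2),"BL":(.075,.19,.2),"BR":(.075,-.19,.2),"FR":(-.075,-.19,.2),
"lbo":(-.134,.142,.15),"lbi":(-.134,.062,.15),"rbi":(-.134,-.062,.15),"rbo":(-.134,-.142,.15)}
obs={k:(u(a,(295,135)),u(b,(285,130))) for k,(a,b) in ps.items()}
for k,(a,b) in obs.items():
    X=least_squares(lambda X:np.r_[proj(S,X)-a,proj(T,X)-b],[.6,-.1,.2]).x
    print(k,X.round(4))
def W(p,l):
    c,s=np.cos(p[2]),np.sin(p[2]);return np.array([p[0]+c*l[0]-s*l[1],p[1]+s*l[0]+c*l[1],l[2]])
def f(p):return np.concatenate([np.r_[proj(S,W(p,loc[k]))-obs[k][0],proj(T,W(p,loc[k]))-obs[k][1]] for k in loc])
r=least_squares(f,[.67,-.13,0],loss="soft_l1",f_scale=1)
print(r.x,f(r.x).round(1).reshape(-1,4))
for n,l in {"latch_up":(-.082,.022,.221),"pivot":(-.082,.022,.186),"lbar":(-.134,.102,.15),"rbar":(-.134,-.102,.15),"lh":(-.075,.177,.15),"rh":(-.075,-.177,.15)}.items():
    X=W(r.x,l);print(n,X.round(4),proj(S,X).round(1),proj(T,X).round(1))
```

```text
FL [0.5999 0.0594 0.2047]
BL [0.7525 0.0626 0.1997]
BR [ 0.743  -0.3127  0.2067]
FR [ 0.6004 -0.3142  0.2005]
lbo [0.5619 0.0216 0.1454]
lbi [ 0.5515 -0.0655  0.1625]
rbi [ 0.5618 -0.1811  0.1441]
rbo [ 0.5514 -0.2684  0.1616]
[ 0.68609246 -0.12510007 -0.00652809] [[ 0.8 -1.3 -1.3 -3.3]
 [ 1.5 -1.7 -0.3 -2.3]
 [ 4.1 -1.7 -0.1 -1.5]
 [ 1.5 -1.2  0.1 -3.4]
 [-1.3  1.4  1.   1.1]
 [-0.8  2.  -0.9  1.3]
 [-0.9  2.1  1.7  1.1]
 [-1.4  2.2 -0.9  1.2]]
latch_up [ 0.6042 -0.1026  0.221 ] [349.6 192.5] [340.9 169.3]
pivot [ 0.6042 -0.1026  0.186 ] [348.6 200.6] [340.5 174.3]
lbar [ 0.5528 -0.0222  0.15  ] [315.9 203.6] [319.2 190.8]
rbar [ 0.5514 -0.2262  0.15  ] [369.3 242.9] [373.1 191.3]
lh [0.6122 0.0524 0.15  ] [311.5 180.6] [299.9 177.3]
rh [ 0.6099 -0.3016  0.15  ] [403.9 245.9] [392.  178.1]
```

Run:
```python
from h import *
from scipy.optimize import least_squares
S=dict(np.load("scene0.npz"));T=dict(np.load("top0.npz"))
u=lambda p,o:(np.array(p)+.5)/4-.5+o
ps={"FL":((53,135),(50,176)),"BL":((180,43),(52,42)),"BR":((573,297),(440,42)),"FR":((460,418),(450,180)),
"lbo":((52,242),(92,240)),"lbi":((128,297),(184,240)),"rbi":((258,392),(305,242)),"rbo":((350,458),(400,242)),"latch":((206,232),(222,170)),"piv":((204,270),(223,192))}
loc={"FL":(-.075,.19,.2),"BL":(.075,.19,.2),"BR":(.075,-.19,.2),"FR":(-.075,-.19,.2),
"lbo":(-.12,.144,.15),"lbi":(-.12,.06,.15),"rbi":(-.12,-.06,.15),"rbo":(-.12,-.144,.15),"latch":(-.082,.022,.221),"piv":(-.086,.022,.186)}
obs={k:(u(a,(295,135)),u(b,(285,130))) for k,(a,b) in ps.items()}
def W(p,l):
    c,s=np.cos(p[2]),np.sin(p[2]);return np.array([p[0]+c*l[0]-s*l[1],p[1]+s*l[0]+c*l[1],l[2]])
def f(p):return np.concatenate([np.r_[proj(S,W(p,loc[k]))-obs[k][0],proj(T,W(p,loc[k]))-obs[k][1]] for k in loc])
r=least_squares(f,[.67,-.13,0],loss="soft_l1",f_scale=1)
print(r.x)
for k,v in zip(loc,f(r.x).round(1).reshape(-1,4)):print(k,v)
for n,l in {"latch_up":(-.082,.022,.221),"pivot":(-.082,.022,.186),"lbar":(-.12,.102,.15),"rbar":(-.12,-.102,.15),"lh":(-.075,.177,.15),"rh":(-.075,-.177,.15)}.items():
    X=W(r.x,l);print(n,X.round(4))
```

```text
[ 0.67759884 -0.12407234 -0.00787312]
FL [-1.4 -0.1 -1.7 -1.4]
BL [-0.4 -0.6 -0.6 -0.6]
BR [ 2.1 -0.2 -0.1  0.3]
FR [-0.8  0.5  0.  -1.5]
lbo [-0.7 -0.1  0.2 -0.2]
lbi [ 0.7  1.1 -0.7 -0. ]
rbi [-0.5  0.4  0.8 -0.2]
rbo [ 0.   1.2 -0.8  0. ]
latch [ 1.2  1.3  0.5 -0.9]
piv [-0.1  0.6 -0.1 -0.5]
latch_up [ 0.5958 -0.1014  0.221 ]
pivot [ 0.5958 -0.1014  0.186 ]
lbar [ 0.5584 -0.0211  0.15  ]
rbar [ 0.5568 -0.2251  0.15  ]
lh [0.604  0.0535 0.15  ]
rh [ 0.6012 -0.3005  0.15  ]
```

Request:
send_rows([
  [[0, 0, -3.5, 0, 0, -0.14, -1], [0, 0, -3.5, 0, 0, -0.137, -1], [-2.65, -4.65, 0, 0, 0, 0, -1], [-2.65, -4.65, 0, 0, 0, 0, -1], [-2.65, -4.65, 0, 0, 0, 0, -1], [-2.65, -4.65, 0, 0, 0, 0, -1], [-2.65, -4.65, 0, 0, 0, 0, -1], [-2.65, -4.65, 0, 0, 0, 0, -1], [-2.65, -4.65, 0, 0, 0, 0, -1], [-2.65, -4.65, 0, 0, 0, 0, -1]],
])

```text
time: 1.35
eef_pos: [0.399, 0.2725, 0.3009]
tcp_rot: [0.004, 1.0, -0.0, -0.0]
contact_force: [0.2, 0.2, 0.4]
opening: -0.006
finger_force: 0.0
```

Request:
send_rows([
  [[-2.65, -4.65, 0, 0, 0, 0, -1], [-2.65, -4.65, 0, 0, 0, 0, -1], [-2.65, -4.65, 0, 0, 0, 0, -1], [-2.65, -4.65, 0, 0, 0, 0, -1], [-2.65, -4.65, 0, 0, 0, 0, -1], [-2.65, -4.65, 0, 0, 0, 0, -1], [-2.65, -4.65, 0, 0, 0, 0, -1], [0, 0, 0, 0, 0, 0, -1], [0, 0, 0, 0, 0, 0, -1]],
])

```text
time: 2.48
eef_pos: [0.5812, -0.0524, 0.3006]
tcp_rot: [0.004, 1.0, 0.0, -0.001]
contact_force: [0.4, 0.5, 0.6]
opening: -0.001
finger_force: 0.0
```

Request:
send_rows([
  [[-0.6, -0.5, 3, 0, 0, 0, -1], [0, -0.3, 3, 0, 0, 0, -1], [0, 0, 3, 0, 0, 0, -1], [0, 0, 0, 0, 0, 0, -1]],
])

```text
time: 2.98
eef_pos: [0.5853, -0.0587, 0.2084]
tcp_rot: [0.003, 1.0, 0.001, -0.003]
contact_force: [0.1, 0.3, 0.7]
opening: -0.0
finger_force: 0.0
```

Run:
```python
from plant import ctrl
import cv2
a=ctrl.read_camera("scene")["img"][150:240,300:400,::-1];b=ctrl.read_camera("top")["img"][120:210,290:390,::-1]
cv2.imwrite("pics/p1.png",cv2.resize(cv2.hconcat([a,b]),None,fx=4,fy=4,interpolation=2))
s=ctrl.get_state();print(s["eef_pos"],s["contact_force"])
```

```text
[ 0.58764833 -0.05979362  0.21234529] [0.7832293  0.17083445 1.47250421]
```

View pics/p1.png

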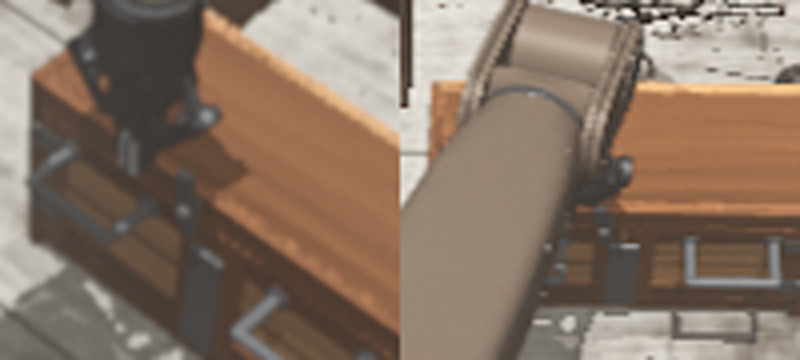

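The closed fingers (scene crop about (135,150)) stand just left of the button (185,195), at the height of its upper arm. Next I push it right and down.

Request:
send_rows([
  [[0, -1.2, 0, 0, 0, 0, -1], [0, -1.2, 0, 0, 0, 0, -1], [0, -1.3, 0, 0, 0, 0, -1], [0, -1.0, 0.6, 0, 0, 0, -1], [0, -0.6, 0.6, 0, 0, 0, -1], [0, -0.4, 0.4, 0, 0, 0, -1], [0, 0, 0, 0, 0, 0, -1]],
])

```text
time: 3.95
eef_pos: [0.5864, -0.1178, 0.1939]
tcp_rot: [0.004, 1.0, 0.0, -0.001]
contact_force: [-0.4, 0.7, 0.1]
opening: -0.001
finger_force: 0.0
```

Request:
send_rows([
  [[0, 0, -1.5, 0, 0, 0, -1], [0, -2.2, 0, 0, 0, 0, -1], [0, 0, 1.0, 0, 0, 0, -1], [0, 0, 0.5, 0, 0, 0, -1], [0, 0, 0.2, 0, 0, 0, -1], [0, 0, 0, 0, 0, 0, -1]],
])

```text
time: 4.7
eef_pos: [0.5868, -0.1395, 0.1928]
tcp_rot: [0.004, 1.0, 0.0, -0.0]
contact_force: [0.1, 0.3, -0.3]
opening: 0.001
finger_force: 0.0
```

```bash
python3 -c "
from plant import ctrl
s=ctrl.get_state();print(s['eef_pos'],s['contact_force'],s['qpos'])"
```

```text
[ 0.58677807 -0.13945262  0.19281249] [ 0.05528126  0.30699663 -0.30464326] [-4.01523487e-01  1.64392985e-01  1.79353766e+00  2.76138413e-04
  1.18463509e+00 -1.96481285e+00]
```

Request:
send_rows([
  [[0, 0, 0.15, 0, 0, 0, -1], [0, 0, 0, 0, 0, 0, -1], [0, 0, -4, 0, 0, 0, -1], [2, 4, -4, 0, 0, 0, -1], [0, 5, 0, 0, 0, 0, -1], [0, 5, 0, 0, 0, 0, -1], [0, 5, 0, 0, 0, 0, -1], [0, 0, 0, 0, 0, 0, -1]],
])

```text
time: 5.7
eef_pos: [0.5681, 0.0534, 0.272]
tcp_rot: [0.001, 1.0, 0.0, 0.0]
contact_force: [0.1, -0.7, 0.4]
opening: 0.001
finger_force: 0.0
```

Run:
```python
from plant import ctrl
import cv2
a=ctrl.read_camera("scene")["img"][160:250,320:400,::-1];b=ctrl.read_camera("top")["img"][135:225,310:390,::-1]
cv2.imwrite("pics/p2.png",cv2.resize(cv2.hconcat([a,b]),None,fx=5,fy=5,interpolation=2))
s=ctrl.get_state();print(s["eef_pos"],s["contact_force"])
```

```text
[0.56839706 0.05055316 0.27184165] [ 1.29479454 -0.31068688 -0.95204889]
```

View pics/p2.png

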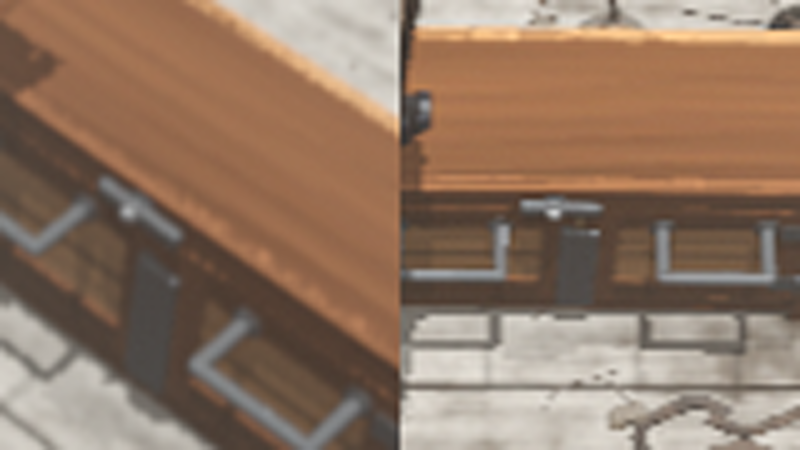

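Both views show the button level (scene crop (100,185)-(180,235), top crop (522,205)-(600,208)). Next I hook the left bow pull from above.

Request:
send_rows([
  [[-0.7, -3.6, 0, 0, 0, 0, -1], [-0.7, -3.6, 0, 0, 0, 0, -1], [0, 0, 0, 0, 0, 0, -1], [0, 0, 4, 0, 0, 0, -1], [0, 0, 3.5, 0, 0, 0, -1], [0, 0, 3.0, 0, 0, 0, -1], [0, 0, 2.5, 0, 0, 0, -1], [0, 0, 0, 0, 0, 0, -1]],
])

```text
time: 6.8
eef_pos: [0.58, -0.0217, 0.1393]
tcp_rot: [0.004, 1.0, 0.001, -0.003]
contact_force: [-1.1, -0.3, -0.8]
opening: -0.002
finger_force: 0.0
```

```bash
cat > arc.py <<'E'
# TCP path about a hinge: circle through the gap point, tool yaw following; prints rows in tool axes
import sys,numpy as np
from plant import ctrl
def arc(h,side,th,c):
    """side +1 left,-1 right; c = distance of TCP before the leaf face, 75 mm from hinge"""
    out=[]
    for t in th:
        a=-np.pi/2*side-.008; a-=side*t           # direction hinge -> free edge
        e=np.array([np.cos(a),np.sin(a)]); n=np.array([np.sin(a),-np.cos(a)])*(1 if side>0 else -1)
        out.append(np.r_[h+.075*e+c*n, (np.pi/2-.008-t) if side>0 else (-np.pi/2-.008+t)])
    return np.array(out)
def rows(P):
    for p,q in zip(P[:-1],P[1:]):
        f=p[2];d=q[:2]-p[:2]
        print(np.r_[d@[-np.sin(f),np.cos(f)],d@[np.cos(f),np.sin(f)]].round(4)*100,-(q[2]-f).round(3),q.round(3))
E
python3 - <<'E'
from arc import *
s=ctrl.get_state();print(s["eef_pos"],s["contact_force"])
P=arc(np.array([.604,.0535]),1,np.linspace(0,1.62,11),.028);print(P[0]);rows(P)
E
```

```text
[ 0.57999022 -0.02170111  0.13926521] [-1.0517939  -0.27901748 -0.78161688]
[ 0.5754009  -0.0212736   1.56279633]
[1.17 0.55] 0.162 [ 0.564 -0.016  1.401]
[1.17 0.55] 0.162 [ 0.553 -0.008  1.239]
[1.17 0.55] 0.162 [5.440e-01 1.000e-03 1.077e+00]
[1.17 0.55] 0.162 [0.536 0.011 0.915]
[1.17 0.55] 0.162 [0.53  0.023 0.753]
[1.17 0.55] 0.162 [0.526 0.035 0.591]
[1.17 0.55] 0.162 [0.524 0.048 0.429]
[1.17 0.55] 0.162 [0.524 0.061 0.267]
[1.17 0.55] 0.162 [0.526 0.074 0.105]
[1.17 0.55] 0.162 [ 0.531  0.086 -0.057]
```

Request:
send_rows([
  [[0.4, 0, 0, 0, 0, 0, -1], [0.6, 0.3, 0, 0, 0, 0.08, -1], [0.6, 0.3, 0, 0, 0, 0.08, -1], [0.6, 0.3, 0, 0, 0, 0.08, -1], [0.6, 0.3, 0, 0, 0, 0.08, -1], [0, 0, 0, 0, 0, 0, -1]],
])

```text
time: 7.55
eef_pos: [0.5564, -0.0069, 0.1438]
tcp_rot: [0.163, 0.987, -0.0, 0.002]
contact_force: [-0.0, 0.1, 0.6]
opening: -0.0
finger_force: 0.0
```

Run:
```python
from plant import ctrl
import cv2
a=ctrl.read_camera("scene")["img"][140:260,290:390,::-1];b=ctrl.read_camera("top")["img"][130:250,280:380,::-1]
cv2.imwrite("pics/p3.png",cv2.resize(cv2.hconcat([a,b]),None,fx=4,fy=4,interpolation=2))
s=ctrl.get_state();print(s["eef_pos"],s["contact_force"],s["wrist_torque"],s["tcp_rot"])
```

```text
[ 0.55634542 -0.00702851  0.14315624] [-0.37763966  0.11599516 -0.23049649] [ 0.00162408 -0.04584021  0.02659445] [ 1.62555292e-01  9.86698819e-01 -2.81936620e-05  1.10331456e-03]
```

View pics/p3.png

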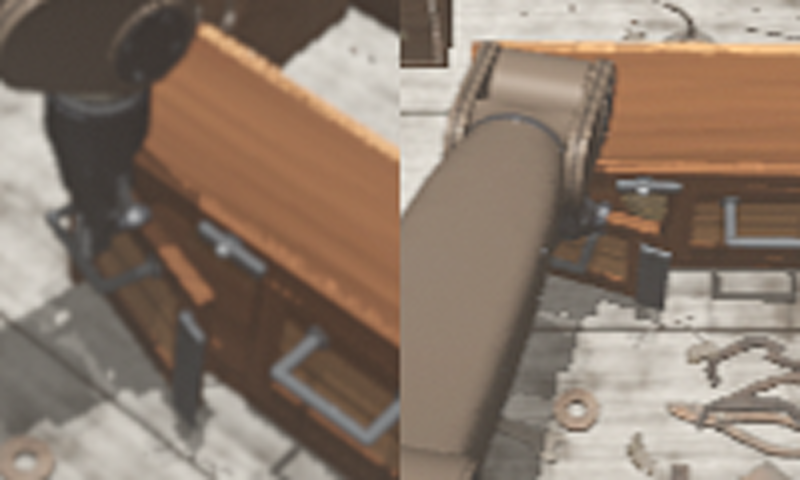

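The left leaf follows (free edge strip in the scene crop at (187,365)) and forces are negligible, so I continue the arc.

Request:
send_rows([
  [[0.85, 0.25, 0.2, 0, 0, 0.08, -1], [0.6, 0.3, 0.2, 0, 0, 0.08, -1], [0.6, 0.3, 0, 0, 0, 0.08, -1], [0.6, 0.3, 0, 0, 0, 0.08, -1], [0.6, 0.3, 0, 0, 0, 0.08, -1], [0.6, 0.3, 0, 0, 0, 0.08, -1], [0.6, 0.3, 0, 0, 0, 0.08, -1], [0.6, 0.3, 0, 0, 0, 0.08, -1], [0, 0, 0, 0, 0, 0, -1]],
])

```text
time: 8.78
eef_pos: [0.5282, 0.0399, 0.1383]
tcp_rot: [0.464, 0.886, 0.0, 0.0]
contact_force: [-0.2, -0.2, 0.6]
opening: -0.002
finger_force: 0.0
```

```bash
cat > chk.py <<'E'
from arc import *
def chk(h,side):
    s=ctrl.get_state();q=s["tcp_rot"];phi=2*np.arctan2(q[1],q[0])-np.pi/2
    p=s["eef_pos"]
    t=(np.pi/2-.008-phi) if side>0 else (phi+np.pi/2+.008)
    t=(t+np.pi/2)%np.pi-np.pi/2 if t<-.5 or t>2.5 else t
    a=-np.pi/2*side-.008-side*t;e=np.array([np.cos(a),np.sin(a)]);n=np.array([np.sin(a),-np.cos(a)])*side
    d=p[:2]-h;print(p,"theta",t,"along",d@e,"before",d@n,s["contact_force"].round(1))
E
python3 -c "
from chk import *
chk(np.array([.604,.0535]),1)"
```

```text
[0.52821915 0.03991933 0.13825964] theta 0.9578288384115927 along 0.0700551168679326 before 0.03192886598672692 [-0.2 -0.2  0.6]
```

Request:
send_rows([
  [[0.58, 0.25, 0, 0, 0, 0.08, -1], [0.58, 0.25, 0, 0, 0, 0.08, -1], [0.58, 0.25, 0, 0, 0, 0.08, -1], [0.58, 0.25, 0, 0, 0, 0.08, -1], [0.58, 0.25, 0, 0, 0, 0.08, -1], [0.58, 0.25, 0, 0, 0, 0.08, -1], [0.58, 0.25, 0, 0, 0, 0.08, -1], [0.58, 0.25, 0, 0, 0, 0.08, -1], [0, 0, 0, 0, 0, 0, -1]],
])

```text
time: 9.9
eef_pos: [0.5324, 0.0893, 0.1381]
tcp_rot: [0.719, 0.695, 0.0, -0.0]
contact_force: [-1.3, -0.6, -0.4]
opening: -0.002
finger_force: 0.0
```

```bash
python3 -c "
from chk import *
chk(np.array([.604,.0535]),1)"
```

```text
[0.53243572 0.08928895 0.13810946] theta 1.5974080328876732 along 0.07275988742730585 before 0.03329104813531707 [-1.3 -0.6 -0.4]
```

Request:
send_rows([
  [[-0.6, 0, 0, 0, 0, 0, -1], [0, 0, -2, 0, 0, 0, -1], [0, 0, -4, 0, 0, 0, -1], [0, 0, -4, 0, 0, 0, -1], [0, 0, -4, 0, 0, 0, -1], [5, 0, 0, 0, 0, 0, -1], [6, 0, 0, 0, 0, 0, -1], [6, 0, 0, 0, 0, 0, -1], [0, 0, 0, 0, 0, 0, -1]],
])

```text
time: 11.02
eef_pos: [0.5374, 0.2562, 0.2774]
tcp_rot: [0.718, 0.696, -0.0, -0.001]
contact_force: [0.2, -0.5, -1.0]
opening: -0.001
finger_force: 0.0
```

Run:
```python
from plant import ctrl
import cv2
a=ctrl.read_camera("scene")["img"][140:280,250:350,::-1];b=ctrl.read_camera("top")["img"][130:270,280:380,::-1]
cv2.imwrite("pics/p4.png",cv2.resize(cv2.hconcat([a,b]),None,fx=4,fy=4,interpolation=2))
s=ctrl.get_state();print(s["eef_pos"],s["qpos"])
```

```text
[0.53786855 0.25317778 0.27741518] [ 2.69591746e-01  7.83731112e-02  1.73084667e+00 -5.03014537e-04
  1.33338390e+00  3.04640916e-01]
```

View pics/p4.png

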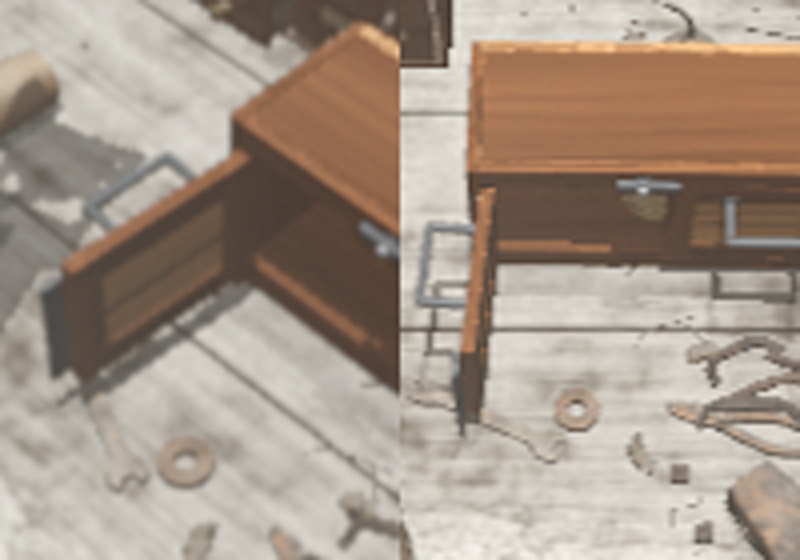

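The left leaf stands about straight out (top crop edge (486,188)→(470,352)); the spanner and washer are undisturbed. Now on to the right pull.

Request:
send_rows([
  [[-6, 0.7, 0, 0, 0, 0, -1], [-6, 0.7, 0, 0, 0, 0, -1], [-6, 0.7, 0, 0, 0, 0, -1], [-6, 0.7, 0, 0, 0, 0, -1], [-6, 0.7, 0, 0, 0, 0, -1], [-6, 0.7, 0, 0, 0, 0, -1], [-6, 0.7, 0, 0, 0, 0, -1], [-6, 0.7, 0, 0, 0, 0, -1], [0, 0, 0, 0, 0, 0.172, -1], [0, 0, 0, 0, 0, 0.172, -1]],
])

```text
time: 12.38
eef_pos: [0.5748, -0.2315, 0.2775]
tcp_rot: [0.831, 0.556, -0.0, -0.0]
contact_force: [0.0, -0.1, 0.1]
opening: 0.003
finger_force: 0.0
```

Request:
send_rows([
  [[0, 0, 0, 0, 0, 0.172, -1], [0, 0, 0, 0, 0, 0.172, -1], [0, 0, 0, 0, 0, 0.172, -1], [0, 0, 0, 0, 0, 0.172, -1], [0, 0, 0, 0, 0, 0.172, -1], [0, 0, 0, 0, 0, 0.172, -1], [0, 0, 0, 0, 0, 0.172, -1], [0, 0, 0, 0, 0, 0, -1], [0, 0, 0, 0, 0, 0, -1]],
])

```text
time: 13.5
eef_pos: [0.5757, -0.2294, 0.2778]
tcp_rot: [1.0, -0.006, -0.0, 0.0]
contact_force: [-0.1, -0.1, -0.1]
opening: 0.001
finger_force: 0.0
```

Run:
```python
from chk import *
from h import ray
T=dict(np.load("top0.npz"))
A=ray(T,(301.5,177),.172);B=ray(T,(297.5,218),.172);print(A,B,np.arctan2(B[1]-A[1],A[0]-B[0]))
chk(np.array([.6012,-.3005]),-1)
print(ctrl.get_state()["qpos"],ctrl.get_state()["tcp_rot"])
```

```text
[0.60028159 0.04493515 0.172     ] [0.42713271 0.05504664 0.172     ] 0.05833137159956074
[ 0.5757127  -0.2293851   0.27783431] theta -0.004956972088260077 along 0.0707787026266932 before 0.026406564278593763 [-0.1 -0.1 -0.1]
[-5.42652934e-01  1.34040190e-01  1.66968344e+00 -1.17256961e-04
  1.33796216e+00  1.04112743e+00] [ 9.99979012e-01 -6.47844071e-03 -6.91714659e-05  2.52540802e-05]
```

Request:
send_rows([
  [[0.4, -0.4, 0, 0, 0, 0, -1], [0, 0, 3, 0, 0, 0, -1], [0, 0, 4, 0, 0, 0, -1], [0, 0, 4, 0, 0, 0, -1], [0, 0, 2.9, 0, 0, 0, -1], [0, 0, 0, 0, 0, 0, -1], [0, 0, 0, 0, 0, 0, -1]],
])

```text
time: 14.38
eef_pos: [0.5814, -0.2249, 0.1404]
tcp_rot: [1.0, -0.007, 0.001, 0.001]
contact_force: [-0.0, -0.0, 0.6]
opening: -0.0
finger_force: 0.0
```

Run:
```python
from chk import *
h=np.array([.6012,-.3005])
chk(h,-1)
rows(arc(h,-1,[0,.08,.16],.029))
```

```text
[ 0.58136546 -0.22492982  0.14037321] theta -0.005562361542440282 along 0.07529423336657673 before 0.020857595589474403 [-0.  -0.   0.6]
[-0.59  0.26] -0.08 [ 0.567 -0.228 -1.499]
[-0.59  0.26] -0.08 [ 0.561 -0.231 -1.419]
```

Request:
send_rows([
  [[-0.7, 0, 0.1, 0, 0, 0, -1], [-0.6, 0.26, 0, 0, 0, -0.08, -1], [-0.6, 0.26, 0, 0, 0, -0.08, -1], [-0.6, 0.26, 0, 0, 0, -0.08, -1], [-0.6, 0.26, 0, 0, 0, -0.08, -1], [-0.6, 0.26, 0, 0, 0, -0.08, -1], [-0.6, 0.26, 0, 0, 0, -0.08, -1], [-0.6, 0.26, 0, 0, 0, -0.08, -1], [-0.6, 0.26, 0, 0, 0, -0.08, -1], [0, 0, 0, 0, 0, 0, -1]],
])

```text
time: 15.62
eef_pos: [0.5334, -0.2573, 0.1394]
tcp_rot: [0.952, 0.307, 0.001, 0.001]
contact_force: [-0.5, -1.1, -0.9]
opening: -0.003
finger_force: 0.0
```

Run:
```python
from chk import *
h=np.array([.6012,-.3005])
chk(h,-1)
```

```text
[ 0.53342313 -0.25725049  0.13936341] theta 0.6324235314194038 along 0.07471270973369327 before 0.02970244723545669 [-0.5 -1.1 -0.9]
```

Request:
send_rows([
  [[-0.6, 0.26, 0, 0, 0, -0.08, -1], [-0.6, 0.26, 0, 0, 0, -0.08, -1], [-0.6, 0.26, 0, 0, 0, -0.08, -1], [-0.6, 0.26, 0, 0, 0, -0.08, -1], [-0.6, 0.26, 0, 0, 0, -0.08, -1], [-0.6, 0.26, 0, 0, 0, -0.08, -1], [-0.6, 0.26, 0, 0, 0, -0.08, -1], [-0.6, 0.26, 0, 0, 0, -0.08, -1], [-0.6, 0.26, 0, 0, 0, -0.08, -1], [0, 0, 0, 0, 0, 0, -1]],
])

```text
time: 16.88
eef_pos: [0.5211, -0.3131, 0.1386]
tcp_rot: [0.783, 0.623, -0.0, 0.0]
contact_force: [0.4, -0.4, -0.2]
opening: -0.003
finger_force: 0.0
```

Run:
```python
from chk import *
h=np.array([.6012,-.3005])
chk(h,-1)
```

```text
[ 0.52107588 -0.31313433  0.13860131] theta 1.351887383540082 along 0.0752279489963358 before 0.030335732218370295 [ 0.4 -0.4 -0.2]
```

Request:
send_rows([
  [[-0.63, 0.26, 0, 0, 0, -0.085, -1], [-0.63, 0.26, 0, 0, 0, -0.085, -1], [-0.63, 0.26, 0, 0, 0, -0.085, -1], [0, 0, 0, 0, 0, 0, -1], [0.6, 0, 0, 0, 0, 0, -1], [0, 0, -2, 0, 0, 0, -1], [0, 0, -4, 0, 0, 0, -1], [0, 0, -4, 0, 0, 0, -1], [0, 0, -4, 0, 0, 0, -1], [0, 0, 0, 0, 0, 0, -1]],
])

```text
time: 18.12
eef_pos: [0.5275, -0.328, 0.2848]
tcp_rot: [0.697, 0.717, 0.0, 0.006]
contact_force: [0.1, 0.1, 1.4]
opening: 0.001
finger_force: 0.0
```

Request:
send_rows([
  [[-5, 0, 0, 0, 0, 0, -1], [-6, 0, 0, 0, 0, 0, -1], [-6, 0, 0, 0, 0, 0, -1], [-4, 0, 0, 0, 0, 0, -1], [0, 0, 0, 0, 0, 0, -1], [0, 0, 0, 0, 0, 0, -1]],
])

```text
time: 18.88
eef_pos: [0.5319, -0.5357, 0.277]
tcp_rot: [0.696, 0.718, 0.0, -0.001]
contact_force: [-0.1, -0.8, 0.1]
opening: 0.001
finger_force: 0.0
```

Run:
```python
from plant import ctrl
import cv2
a=ctrl.read_camera("scene")["img"][130:280,230:430,::-1];b=ctrl.read_camera("top")["img"][130:280,260:460,::-1]
cv2.imwrite("pics/p5.png",cv2.resize(cv2.vconcat([a,b]),None,fx=2,fy=2,interpolation=2)) if 0 else cv2.imwrite("pics/p5.png",cv2.resize(b,None,fx=4,fy=4,interpolation=2)[:600])
s=ctrl.get_state();print(s["eef_pos"],s["contact_force"])
```

```text
[ 0.53246316 -0.53504661  0.27793263] [-0.32871166 -0.34754182  0.73153871]
```

View pics/p5.png

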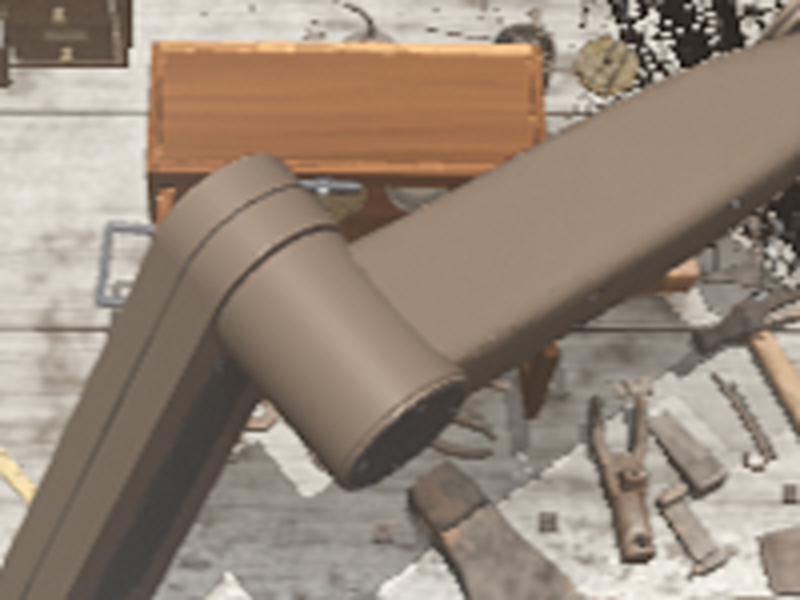

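The arm hides the right leaf in the top view, with only its free end visible at (540,380). I'll move the arm to the left at height and look once more.

Request:
send_rows([
  [[6, 0, -1, 0, 0, 0, -1], [6, 0, -1, 0, 0, 0, -1], [6, 0, 0, 0, 0, 0, -1], [6, 0, 0, 0, 0, 0, -1], [6, 0, 0, 0, 0, 0, -1], [6, 0, 0, 0, 0, 0, -1], [6, 0, 0, 0, 0, 0, -1], [6, 0, 0, 0, 0, 0, -1], [6, 0, 0, 0, 0, 0, -1], [6, 0, 0, 0, 0, 0, -1]],
])

```text
time: 20.23
eef_pos: [0.5128, 0.0661, 0.2985]
tcp_rot: [0.696, 0.718, 0.001, 0.001]
contact_force: [0.6, 0.2, -0.2]
opening: 0.003
finger_force: 0.0
```

Request:
send_rows([
  [[6, 0, 0, 0, 0, 0, -1], [6, 0, 0, 0, 0, 0, -1], [6, 0, 0, 0, 0, 0, -1], [5, 0, 0, 0, 0, 0, -1], [0, 0, 0, 0, 0, 0, -1], [0, 0, 0, 0, 0, 0, -1]],
])

```text
time: 20.98
eef_pos: [0.5062, 0.2934, 0.298]
tcp_rot: [0.696, 0.718, -0.0, 0.0]
contact_force: [0.4, -0.7, 0.5]
opening: 0.002
finger_force: 0.0
```

Run:
```python
from plant import ctrl
import cv2
b=ctrl.read_camera("top")["img"][130:280,260:460,::-1]
cv2.imwrite("pics/p6.png",cv2.resize(b,None,fx=4,fy=4,interpolation=2))
s=ctrl.get_state();print(s["eef_pos"],s["contact_force"])
```

```text
[0.50663104 0.29274425 0.29807508] [ 0.04797242 -0.42444015 -0.31608894]
```

View pics/p6.png

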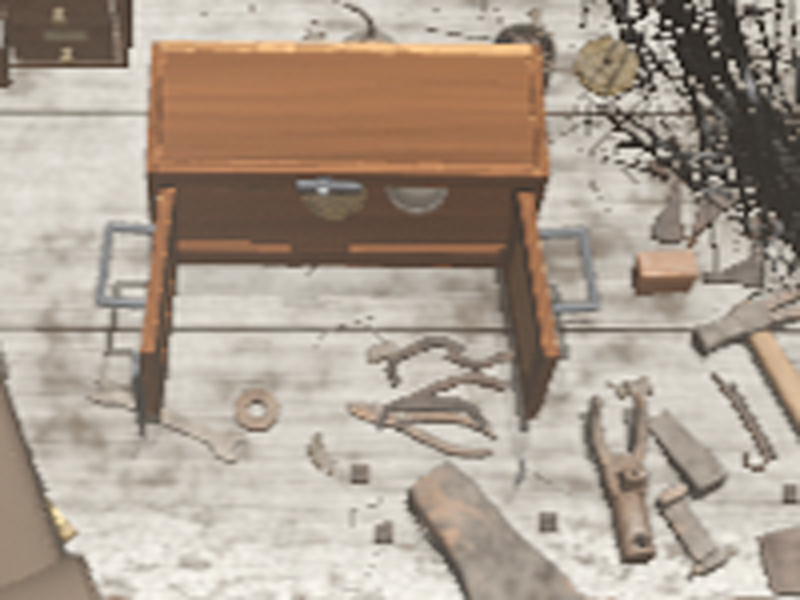

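Both leaves stand out from the cabinet (left edge (166,188)→(150,352), right edge (525,192)→(550,355)). The button is level and the tools are in place. I'll check the angles and hand in if they're good.

Run:
```python
from h import *
from plant import ctrl
T=dict(np.load("top0.npz"));th=[]
for s,a,b in((1,(166,188),(150,352)),(-1,(525,192),(550,355))):
    A,B=[ray(T,(260+p[0]/4,130+p[1]/4),.172) for p in(a,b)]
    th.append(np.pi/2+s*(np.arctan2(B[1]-A[1],A[0]-B[0])+.008))
print(th)
if all(1.57<t<1.74 for t in th):print(ctrl.sign_off())
```

```text
[np.float64(1.6371276983944574), np.float64(1.6233041488043616)]
the job is handed in; nothing more can be done
None
```

The job is handed in at about 21 s: the turn button is level, and the left leaf then the right stand just past straight out (about 1.64 and 1.62 rad by camera). The loose tools visible in the last view lie where they were; the mallet was out of that view and the rule mostly hidden by the arm.

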